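# Unlatch the tea chest

### The job

Unlatch the larger wooden box, the tea chest, for the breakfast guests: first slide its keeper (the catch that bars the bolt) fully back towards the chest's front edge, then draw the bolt fully out of its strike. Leave both like that, and leave the catch of the smaller wooden box alone.

Things in the scene. Friction and masses are not known exactly. Their poses are not given: they have to be found in the camera images.
- tea_chest: The larger wooden box, 140 (x) x 180 (y) mm, lid top 70 mm above the table, fixed to the table; it may stand left or right of the smaller box. Origin: centre of its underside; its front (-x) faces roughly the robot, +y is its left seen from there. Two upright steel pegs stand on its lid: the keeper's in front, the bolt's behind. The lid does not open in this task.
- keeper_peg (a point): Round peg (14 mm wide head, 41 mm tall) of the keeper, the first catch. The point lies on its axis 38 mm above the lid and 17 mm below the peg's top, a good height to pinch. The flat bar under the peg lies 24 mm below the point, its guides 20 mm below. Axes as the chest's: the keeper slides open towards -x, the front edge. Shut, it is 42 mm in front (-x) of the bolt's peg and 19 mm to its +y side.
- keeper (a joint): How far the keeper is slid open, m: 0 shut (its bar lies across the bolt's path), 0.034 fully open, at its stop. Starts within 4 mm of shut; slides with about 2 N of friction and stays where it is left. The bolt is barred until the keeper is about 0.022 open.
- bolt_peg (a point): Round peg (14 mm wide head, 48 mm tall) of the bolt, the second latch. The point lies on its axis 38 mm above the lid and 15 mm below the peg's top, a good height to pinch. It stands on a thin rod that lies across the lid, its tip in a strike (a small block) on the end rail at the chest's -y end. Axes as the chest's: the bolt slides open towards +y, away from the strike.
- bolt (a joint): How far the bolt is drawn, m: 0 fully in its strike, 0.040 fully drawn, at its stop; the tip leaves the strike at about 0.020. Starts within 3 mm of shut; slides with about 2 N of friction and stays where it is left. With the keeper shut it moves only 6 mm.
- small_catch (a joint): How far the single sliding catch (one peg of the same kind) on the smaller wooden box (120 x 110 mm, 60 mm tall) is open, m: 0 shut. A bystander that stays as it is. Between the two boxes, from 0.52 m ahead of the robot's base on, stands a 226 mm tall steel bun warmer: pass in front of it or above it.

How it is judged:
By the outcome, as a careful person would: the job done as asked, in the order asked, and still so for the second after the job is handed in, with the robot touching nothing.
It also fails if it takes over 45 s, if anything falls off the work surface, if the arm or the gripper's body presses on something with over 40 N, if the wrist force passes 120 N, or if a joint passes its speed limit or range.

### The arm

A 6-joint arm with a two-finger parallel gripper is mounted at the origin on a cart in front of the work surface, level with it; the furniture and walls round the work are solid. World frame = base frame: x ahead of the robot, y to its left, z up, the work surface at z = 0. Lengths are in m, angles in rad, forces in N, time in s.
With the tool pointing down it reaches from about 0.4 to 0.825 m from the base axis. Payload 7 kg.
Tool frame: the origin (TCP) lies midway between the tips of the shut fingers; the grasp point (between the pads) lies arm.hold_point_z behind it (arm.hold_point_z is the distance from the TCP to the grasp point, in m); z points along the fingers, y is the line along which they close (so a half turn about z gives the same grasp; the last joint's range is limited). The gripper opens to 88 mm and grips with 3 to 60 N. Pads are 19 mm wide; open, the fingers measure 130 mm over their backs; the gripper's body (78 mm by 193 mm) begins 47 mm behind the grasp point.
Start: joints at [0.288, 0.359, 0.012, 0, -1.224, -0.288], TCP at [0.675, -0, 0.227] pointing down, gripper open.
Joint ranges: [-3.07, 3.07], [-1.43, 2.12], [-1.02, 1.25], [-3.03, 1.67], [-3.05, -0], [-3.03, 3.03]. Speed limits (rad/s): [2.39, 2.39, 3.01, 3.14, 3.14, 3.14].

### API

Orientations are given as [roll, pitch, yaw] about the fixed x, y, z axes, in that order (R = Rz(yaw) Ry(pitch) Rx(roll)).
In Python, from station import arm gives the robot as it stands.
- The arm moves only by the shell command python3 -m crank 'ROWS' [OPENING] [FORCE]. ROWS is JSON, a list that holds one entry, the list of rows, each a list of 4 numbers: the shift along the tool's x, y, z in units of 25 mm (1.0 is 25 mm), then the turn about the tool's z in units of 5 degrees (1.0 is 5 degrees). A call has 1 to 12 rows; each row is the pose to reach, as a shift and turn from the pose commanded when the call began, along the tool's axes at that moment; what a row does not reach only later rows make up. A row lasts 1/8 s, in which the tool goes at most 62.5 mm and 10.7 degrees, less where a joint would pass 70% of its speed; a pose out of reach is approached as far as the arm can. A call with a gripper value outside its range is refused whole. OPENING is the closure, from 0 (fully open) to 1 (shut), set as the call begins (- or left out, the last holds). The fingers move at their own pace and stop on an object; FORCE is the grip in N (left out, the last holds). Time passes only in rows, so rows that repeat a pose let the fingers close. It gives the time, the measured TCP pose, the force, the opening and the grip force at its end, in the units of the state.
- arm.get_state(): the state, without advancing time (a new reading comes with each control period).
- arm.grab_frame(name): name is "scene" or "side" or "wrist"; returns (picture, depth): 480x640x3 uint8, red, green, blue; 480x640 float32, m along the optical axis (not along the pixel's ray), 0 where there is no reading.
- arm.get_calibration(name): a dict with "mtx" (3x3 intrinsics, pixels), "k1" (the pictures are not rectified: a ray, as slopes to the right and down, at radius r is drawn at 1 + k1 r^2 times it, then the intrinsics apply), "R" (3x3) and "t" (3): a world point X has camera coordinates R X + t; the wrist camera has in their place "mount" (4x4, takes a point from camera to tool coordinates, whose origin is the TCP and whose axes are the flange's). Camera axes: x right, y down, z forward; pixel columns grow to the right and rows downward; lengths in m; the calibration is good to about 2 mm. A picture is of the moment at which its call begins: read the wrist's pose just before it. get_calibration takes no time and is no camera call.
- arm.job_done(): hands the job in; it is judged then, once.
Trained networks look in the newest picture that a camera, given by its name, has taken for a name from the list of things; names that differ only in an ending like _2 or _b are one class to them, and where a whole thing is asked for, a point or a joint stands for the part that bears it (a point fixed in the world has none). Each returns a list of dicts, best first, with "score" (0 to 1); they miss things now and then, are a little off and sometimes report something else, mostly with a low value. They report only what shows in the picture. A call takes as long as a camera call.
- arm.recognise(thing, camera): "extent" ([left, top, width, height] in pixels, round what is visible of it).
- arm.trace(thing, camera): "mask" (480x640 bool, what is visible of it) and "extent" ([left, top, width, height] in pixels, round what is visible of it).
The state is a dict: "t": time; "q": joint angles; "qd": joint speeds; "joint_efforts": joint torques, N m; "eef_pos": TCP position; "ee_rot": TCP orientation; "force": force on the tool from outside, world axes, zero at the start; "moment": the same for the moment, N m; "width": finger opening in m; "gripper_force": force on a finger pad.
Only numpy, scipy, OpenCV 4.12 (cv2) and the standard library are available. Lean on these libraries where they do the work, as an engineer would, in place of code of your own. Each camera call takes 0.05 s, during which the arm holds its last target. There are 200 camera calls.

## Working session

There is one attempt and no reset: what is moved stays moved. The work goes in short steps, Python scripts to look and compute and a shell command to move; the robot and the scene stay as the last step left them, time stands still between calls to the robot, and variables do not carry over. Pictures are saved under pics/ and viewed, at most 10 in all, crops included, and the job is handed in when it is done.

```bash
ls; mkdir -p pics; cat > h.py <<'E'
import numpy as np, cv2
from station import arm
from scipy.spatial.transform import Rotation as Ro
def cam(n):
    c=arm.get_calibration(n)
    if n=="wrist":
        s=arm.get_state(); T=np.eye(4); T[:3,:3]=Ro.from_euler('xyz',s['ee_rot']).as_matrix(); T[:3,3]=s['eef_pos']
        M=T@np.array(c['mount']); R=M[:3,:3].T; t=-R@M[:3,3]
    else: R=np.array(c['R']); t=np.array(c['t'])
    return np.array(c['mtx']),c['k1'],R,t
def world(C,d):
    K,k1,R,t=C; v,u=np.mgrid[:480,:640].astype(float)
    x=(u-K[0,2])/K[0,0]; y=(v-K[1,2])/K[1,1]; xd,yd=x.copy(),y.copy()
    for _ in range(8):
        f=1+k1*(x*x+y*y); x=xd/f; y=yd/f
    P=np.stack([x*d,y*d,d],-1); W=(P-t)@R; W[d<=0]=np.nan
    return W
E
python3 - <<'E'
from h import *
print(arm.get_state(), arm.hold_point_z)
ims=[]
for n in ["scene","side","wrist"]:
    C=cam(n); p,d=arm.grab_frame(n); W=world(C,d); 
    cv2.imwrite(f"pics/{n}0.png",p[:,:,::-1])
    print(n,'campos',-C[2].T@C[3])
    for th in ["tea_chest","keeper_peg","bolt_peg","small_catch"]:
        for r in arm.trace(th,n)[:3]:
            w=W[r['mask']]; w=w[~np.isnan(w[:,0])]
            print(th,round(r['score'],2),np.round(r['extent']),np.round(np.median(w,0),3) if len(w) else None, np.round(np.percentile(w,[2,98],axis=0),3).tolist() if len(w) else None)
E
```

```text
pics
{'t': 0.0, 'q': array([ 2.88083495e-01,  3.58814060e-01,  1.18130482e-02,  1.55376205e-04,
       -1.22403369e+00, -2.88119329e-01]), 'qd': array([-0.00068752, -0.00038797,  0.00026836, -0.00102646, -0.00060864,
        0.00157089]), 'joint_efforts': array([-1.43614525e-02, -5.64816320e+01,  2.81889868e+01,  6.54605940e+00,
       -3.98103101e-02, -1.01282203e-03]), 'eef_pos': array([ 6.74988404e-01, -8.42308290e-05,  2.26412835e-01]), 'ee_rot': array([ 3.14140562e+00, -2.07826321e-04, -1.57077932e+00]), 'force': array([ 0.12414073,  0.02088104, -0.9096972 ]), 'moment': array([ 0.03519554, -0.00049976, -0.00424395]), 'gripper_force': 1.274093939064187, 'width': 0.08814882933662241} 0.0188
scene campos [-0.43290116 -0.68665954  0.57977359]
tea_chest 0.9 [385. 253. 107.  74.] [ 0.46  -0.388  0.07 ] [[0.435, -0.468, 0.013], [0.562, -0.296, 0.111]]
keeper_peg 0.54 [429. 255.  18.  25.] [ 0.487 -0.374  0.095] [[0.48, -0.38, 0.081], [0.545, -0.367, 0.126]]
bolt_peg 0.73 [428. 250.  49.  35.] [ 0.533 -0.394  0.083] [[0.528, -0.443, 0.012], [0.735, -0.34, 0.125]]
side campos [0.45988386 0.97339393 0.87783921]
tea_chest 0.81 [288. 178.  50.  61.] [ 0.497 -0.334  0.068] [[0.441, -0.462, 0.007], [0.556, -0.288, 0.119]]
keeper_peg 0.61 [294. 181.  29.  14.] [ 0.497 -0.371  0.086] [[0.486, -0.383, 0.079], [0.546, -0.364, 0.124]]
bolt_peg 0.5 [299. 174.   5.  29.] [ 0.538 -0.389  0.106] [[0.531, -0.417, 0.074], [0.544, -0.35, 0.122]]
small_catch 0.67 [302. 352.  29.  21.] [0.466 0.229 0.074] [[0.453, 0.215, 0.067], [0.502, 0.235, 0.115]]
wrist campos [ 0.67522719 -0.07581921  0.38254265]
```

```bash
python3 - <<'E'
import cv2,numpy as np
a=cv2.imread('pics/scene0.png');b=cv2.imread('pics/side0.png');w=cv2.imread('pics/wrist0.png')
A=cv2.resize(a,(400,300));B=cv2.resize(b,(400,300));Wi=cv2.resize(w,(400,300))
c=cv2.resize(a[235:335,365:498],(400,300),interpolation=cv2.INTER_CUBIC)
cv2.imwrite('pics/m0.png',np.vstack([np.hstack([A,B]),np.hstack([Wi,c])]))
E
```

```text
(no output)
```

View pics/m0.png

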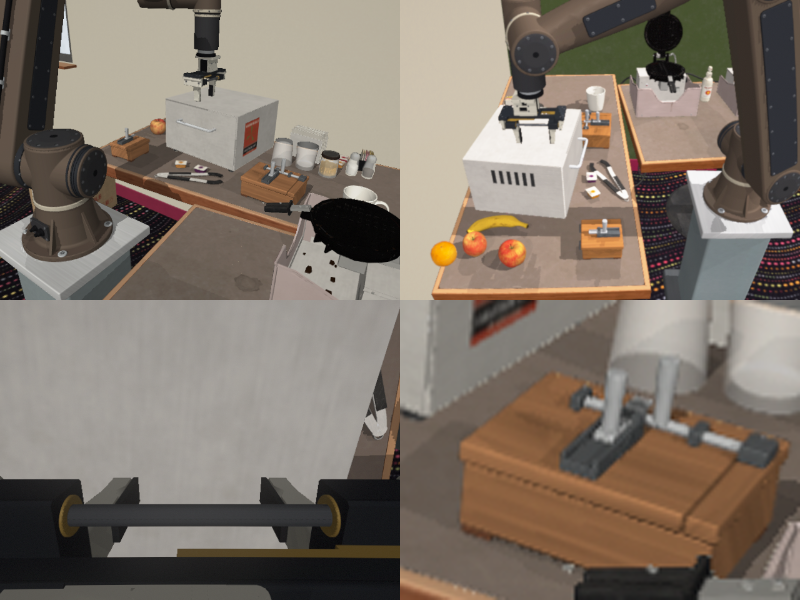

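The montage shows the chest right of the warmer, with the keeper and bolt pegs standing on its lid at about scene pixels (435,265) and (455,262). The tool is just above the warmer, so I go up first, then across, turning 90° so the fingers close along y.

```bash
python3 -m crank '[[[0,0,-2,0],[0,0,-4,0],[2,0.6,-4,2],[4,1.2,-4,4],[6,1.8,-4,6],[8,2.4,-4,8],[10,3,-4,10],[12,3.6,-4,12],[14,4.2,-4,14],[15.2,4.6,-4,16],[15.2,4.6,-4,18],[15.2,4.6,-4,18]]]' && python3 - <<'E'
from h import *
s=arm.get_state(); print(s['eef_pos'],s['ee_rot'],s['q'])
n="wrist"; C=cam(n); p,d=arm.grab_frame(n); W=world(C,d); np.save('W1.npy',W)
cv2.imwrite("pics/wrist1.png",p[:,:,::-1])
for th in ["tea_chest","keeper_peg","bolt_peg"]:
    for r in arm.trace(th,n)[:3]:
        w=W[r['mask']]; w=w[~np.isnan(w[:,0])]
        print(th,round(r['score'],2),np.round(r['extent']),np.round(np.percentile(w,[2,50,98],axis=0),3).tolist())
        np.save(f"m_{th}.npy",r['mask']) if r is not None else 0
# lid plane orientation
z=W[...,2]; m=(np.abs(z-0.07)<0.008)&(W[...,1]<-0.25)&(W[...,1]>-0.52)
print(cv2.minAreaRect(W[m][:,:2].astype(np.float32)*1000))
# pegs tops
for lo,hi in [(0.115,0.121),(0.121,0.130),(0.105,0.12)]:
    mm=(z>lo)&(z<hi)&(W[...,0]<0.6)&(W[...,1]<-0.3)&(W[...,1]>-0.45)
    k,l,st,ce=cv2.connectedComponentsWithStats(mm.astype(np.uint8))
    for i in range(1,k):
        if st[i,4]>15: print(lo,st[i].tolist(),np.round(np.median(W[l==i],0),4))
t=(z>0.13); print('tall',np.round(np.nanpercentile(W[t],[1,50,99],axis=0),3) if t.any() else 0)
for y in np.arange(-0.5,-0.1,0.03):
    print(round(y,2),[round(float(np.nanmax(np.where((abs(W[...,0]-x)<.015)&(abs(W[...,1]-y)<.015),z,-1))),2) for x in np.arange(0.4,0.72,0.03)])
E
```

```text
t: 2.25
eef_pos: [0.5595, -0.3802, 0.326]
ee_rot: [3.141, -0.001, -3.141]
force: [0.3, 0.6, -3.0]
width: 0.0876
gripper_force: 0.0
[ 0.55953505 -0.38022933  0.32596644] [ 3.14084445e+00 -9.20441533e-04 -3.14130356e+00] [-3.09656938e-01  3.21782247e-01  1.80170807e-01 -4.36105594e-04
 -1.43028969e+00 -1.26078933e+00]
tea_chest 0.84 [231.  76. 178. 147.] [[0.441, -0.467, 0.065], [0.502, -0.381, 0.068], [0.574, -0.295, 0.086]]
tea_chest 0.38 [253. 178. 108.  13.] [[0.53, -0.448, 0.073], [0.536, -0.392, 0.076], [0.541, -0.342, 0.122]]
keeper_peg 0.7 [315. 125.  22.  69.] [[0.481, -0.381, 0.076], [0.511, -0.374, 0.082], [0.548, -0.367, 0.124]]
bolt_peg 0.55 [252. 176. 104.  20.] [[0.531, -0.449, 0.072], [0.536, -0.394, 0.076], [0.542, -0.341, 0.122]]
((639.1073608398438, -385.1614685058594), (180.71363830566406, 403.4064025878906), 88.35688781738281)
0.115 [299, 178, 13, 16, 72] [ 0.5357 -0.3941  0.1203]
0.121 [319, 130, 15, 15, 181] [ 0.4919 -0.3735  0.123 ]
0.121 [298, 179, 15, 14, 67] [ 0.5347 -0.3911  0.1215]
0.121 [299, 187, 8, 7, 21] [ 0.5403 -0.395   0.1212]
0.105 [299, 177, 14, 7,
[... 359 characters left out ...]
.0, 0.0, 0.0]
-0.38 [0.0, 0.08, 0.08, 0.13, 0.44, 0.44, 0.07, 0.0, 0.0, 0.0, 0.0]
-0.35 [0.0, 0.08, 0.08, 0.08, 0.44, 0.44, 0.37, 0.0, 0.0, 0.0, 0.0]
-0.32 [0.0, 0.07, 0.07, 0.07, 0.43, 0.43, 0.38, 0.0, 0.0, 0.0, 0.0]
-0.29 [0.0, 0.07, 0.07, 0.07, 0.4, 0.07, 0.07, 0.0, 0.0, 0.0, 0.0]
-0.26 [0.0, 0.0, 0.0, 0.0, 0.0, 0.0, 0.0, 0.0, 0.0, 0.0, 0.0]
-0.23 [0.0, 0.0, 0.0, 0.0, 0.0, 0.23, 0.23, 0.22, 0.19, 0.07, 0.0]
-0.2 [0.0, 0.0, 0.01, 0.01, 0.01, 0.23, 0.23, -0.0, -0.0, -1.0, -1.0]
-0.17 [0.0, 0.01, 0.01, 0.01, 0.01, 0.23, 0.23, -1.0, -1.0, -1.0, -1.0]
-0.14 [0.0, 0.01, 0.01, 0.01, 0.16, 0.22, 0.23, -1.0, -1.0, -1.0, -1.0]
-0.11 [0.01, 0.01, 0.01, 0.02, 0.16, 0.18, 0.04, -1.0, -1.0, -1.0, -1.0]
```

View pics/wrist1.png

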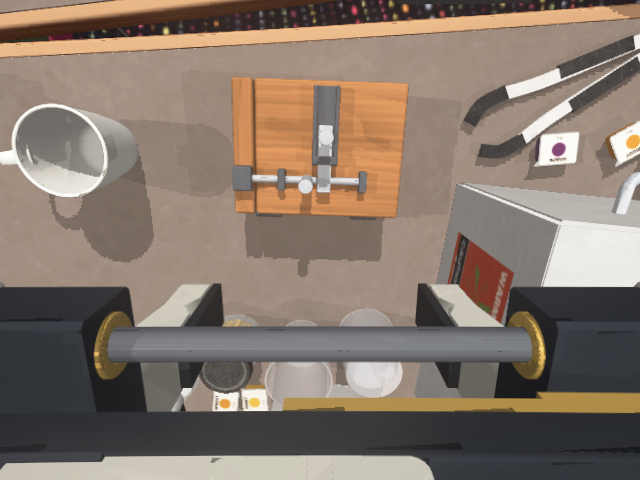

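The wrist picture shows the keeper top at (326,132) and the bolt top at (306,186), at world (0.492,-0.374) and (0.536,-0.392). Both are about 0.123 high, as they should be, and the chest is yawed about -2°. The warmer's side is close to the bolt's travel, so I pinch the keeper, then push the bolt from its -y side with shut fingers.

```bash
python3 -m crank '[[[1.6,0.2,0,0.4],[2.7,0.27,2,0.4],[2.7,0.27,4,0.4],[2.7,0.27,6,0.4],[2.7,0.27,7.2,0.4],[2.7,0.27,8,0.4],[2.7,0.27,8.7,0.4],[2.7,0.27,9.3,0.4],[2.7,0.27,9.3,0.4]]]' 0 && python3 -m crank '[[[0,0,0,0],[0,0,0,0],[0,0,0,0],[0,0,0,0],[0,0,0,0],[0,0,0,0]]]' 1 25
```

```text
t: 3.58
eef_pos: [0.492, -0.3729, 0.093]
ee_rot: [3.141, -0.002, 3.107]
force: [0.3, 0.0, -1.6]
width: 0.0876
gripper_force: 0.0
t: 4.32
eef_pos: [0.4925, -0.3733, 0.0941]
ee_rot: [-3.142, 0.0, 3.107]
force: [-0.4, 0.6, -2.1]
width: 0.0333
gripper_force: 0.0
```

```bash
python3 -m crank '[[[0,0,0,0],[0,0,0,0],[0,0,0,0],[0,0,0,0],[0,0,0,0]]]' 1 25 && python3 -m crank '[[[0.25,0,0,0],[0.5,0,0,0],[0.75,0,0,0],[1,0,0,0],[1.2,0,0,0],[1.2,0,0,0]]]'
```

```text
t: 4.95
eef_pos: [0.4925, -0.374, 0.0941]
ee_rot: [-3.141, 0.0, 3.107]
force: [-0.3, -6.0, -4.3]
width: 0.0119
gripper_force: 25.0
t: 5.7
eef_pos: [0.4625, -0.373, 0.0941]
ee_rot: [-3.141, 0.001, 3.107]
force: [0.4, -5.7, -5.7]
width: 0.0125
gripper_force: 25.0
```

```bash
python3 -m crank '[[[0.1,0,0,0],[0.2,0,0,0],[0.2,0,0,0]]]' && python3 -m crank '[[[0.1,0,0,0],[0.1,0,0,0]]]'
```

```text
t: 6.08
eef_pos: [0.4618, -0.3731, 0.0942]
ee_rot: [-3.139, 0.008, 3.107]
force: [12.4, -5.9, -14.8]
width: 0.0123
gripper_force: 25.0
t: 6.32
eef_pos: [0.4616, -0.3731, 0.0942]
ee_rot: [-3.139, 0.011, 3.108]
force: [19.1, -5.8, -20.9]
width: 0.0123
gripper_force: 25.0
```

```bash
python3 -m crank '[[[-0.26,0,0,0],[-0.26,0,0,0]]]' && python3 -m crank '[[[0,0,0,0],[0,0,0,0],[0,0,0,0],[0,0,0,0]]]' 0 && python3 -m crank '[[[0,0,-1.5,0],[0,0,-3.5,0],[-1,0,-5,0],[-3,-0.8,-6,0],[-3,-0.8,-6,0]]]' 1 && python3 - <<'E'
from h import *
n="wrist"; C=cam(n); p,d=arm.grab_frame(n); W=world(C,d); z=W[...,2]
cv2.imwrite("pics/wrist2.png",p[:,:,::-1])
mm=(z>.115)&(z<.13)&(W[...,0]<0.6)&(W[...,1]<-0.3)&(W[...,1]>-0.45)
k,l,st,ce=cv2.connectedComponentsWithStats(mm.astype(np.uint8))
for i in range(1,k):
    if st[i,4]>15: print(st[i].tolist(),np.round(np.median(W[l==i],0),4))
E
```

```text
t: 6.58
eef_pos: [0.4626, -0.373, 0.0941]
ee_rot: [-3.14, 0.001, 3.107]
force: [1.8, -6.5, -6.5]
width: 0.012
gripper_force: 25.0
t: 7.08
eef_pos: [0.4615, -0.3721, 0.0941]
ee_rot: [3.142, 0.0, 3.107]
force: [1.2, -0.9, -3.3]
width: 0.0466
gripper_force: 0.0
t: 7.7
eef_pos: [0.539, -0.396, 0.2455]
ee_rot: [-3.14, 0.003, 3.107]
force: [-1.3, -0.8, -3.9]
width: 0.008
gripper_force: 0.0
[339, 114, 20, 21, 323] [ 0.462  -0.373   0.1229]
[314, 217, 18, 20, 275] [ 0.5358 -0.393   0.1208]
```

View pics/wrist2.png

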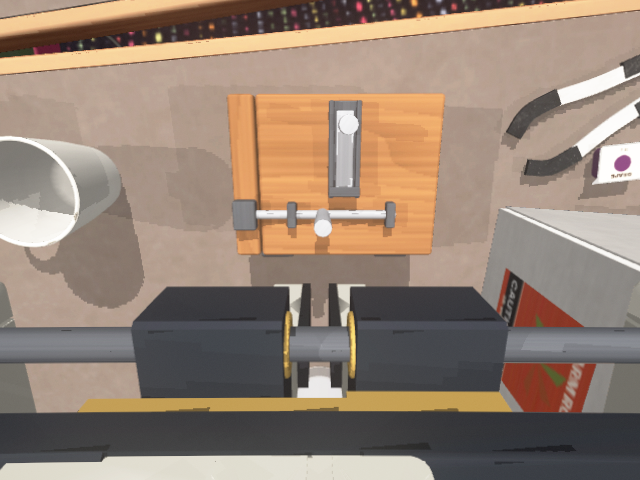

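The keeper peg is now at (348,123), in the open end of its guide. The bolt peg is still at (323,225). The lid and rod guides lie well below where the fingertips will travel. Next I come down on the bolt's -y side with shut fingers.

```bash
python3 -m crank '[[[0.1,-0.7,0,0],[0.1,-1.4,0,0],[0.1,-1.4,2,0],[0.1,-1.4,3.5,0],[0.1,-1.4,4.6,0],[0.1,-1.4,5.3,0],[0.1,-1.4,5.8,0],[0.1,-1.4,5.8,0]]]' 1 30 && python3 -m crank '[[[0,0.2,0,0],[0,0.4,0,0],[0,0.6,0,0],[0,0.8,0,0],[0,0.8,0,0]]]'
```

```text
t: 8.75
eef_pos: [0.5317, -0.4298, 0.0986]
ee_rot: [3.141, -0.001, 3.107]
force: [1.1, -0.5, -2.7]
width: 0.0004
gripper_force: 0.0
t: 9.38
eef_pos: [0.533, -0.4094, 0.0996]
ee_rot: [-3.141, 0.001, 3.107]
force: [0.8, -0.4, -2.4]
width: 0.0001
gripper_force: 0.4
```

```bash
python3 -m crank '[[[-0.1,0.15,0,0],[-0.1,0.3,0,0],[-0.1,0.3,0,0]]]'; python3 -m crank '[[[0,0.2,0,0],[0,0.4,0,0],[0,0.4,0,0]]]'; python3 - <<'E'
from h import *
n="wrist"; C=cam(n); p,d=arm.grab_frame(n); W=world(C,d); z=W[...,2]
cv2.imwrite("pics/wrist3.png",p[:,:,::-1])
E
```

```text
t: 9.75
eef_pos: [0.5354, -0.4019, 0.099]
ee_rot: [3.141, -0.0, 3.107]
force: [-0.0, -1.0, -1.9]
width: 0.0005
gripper_force: 0.6
t: 10.12
eef_pos: [0.5359, -0.3917, 0.099]
ee_rot: [3.141, -0.0, 3.107]
force: [-0.5, -0.6, -2.0]
width: -0.0
gripper_force: 0.3
```

View pics/wrist3.png

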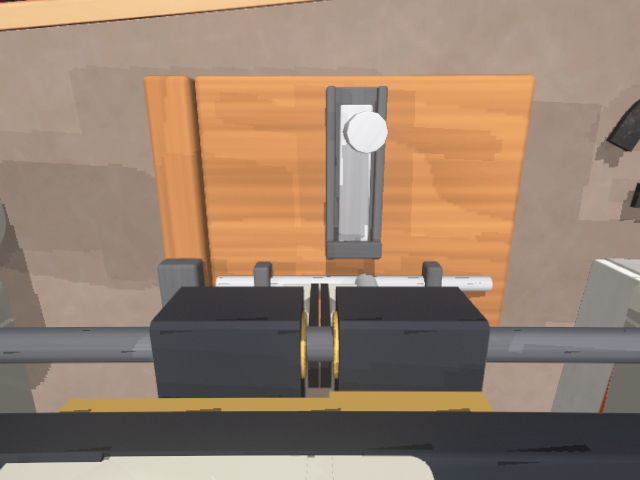

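The rod's tip (217,283) has left the strike (right edge at 203), and the peg at (367,283) is moving with the fingers. I keep pushing to the stop.

```bash
python3 -m crank '[[[0,0.2,0,0],[0,0.4,0,0],[0,0.4,0,0]]]'; python3 -m crank '[[[0,0.15,0,0],[0,0.3,0,0],[0,0.3,0,0]]]'
```

```text
t: 10.55
eef_pos: [0.5362, -0.3818, 0.099]
ee_rot: [3.141, -0.0, 3.107]
force: [0.1, -0.6, -2.7]
width: 0.0006
gripper_force: 0.3
t: 10.92
eef_pos: [0.5364, -0.3768, 0.0992]
ee_rot: [-3.139, 0.0, 3.107]
force: [-0.1, -13.4, -6.6]
width: 0.0002
gripper_force: 6.0
```

```bash
python3 -m crank '[[[0,0.1,0,0],[0,0.1,0,0]]]'; python3 -m crank '[[[0,-0.5,0,0],[0,-0.8,0,0],[0,-0.8,-2,0],[-0.3,0,-4,0],[-0.3,0,-6,0],[-0.3,0,-6,0]]]'; python3 - <<'E'
from h import *
n="wrist"; C=cam(n); p,d=arm.grab_frame(n); W=world(C,d); z=W[...,2]
cv2.imwrite("pics/wrist4.png",p[:,:,::-1])
mm=(z>.115)&(z<.13)&(W[...,0]<0.6)&(W[...,1]<-0.3)&(W[...,1]>-0.45)
k,l,st,ce=cv2.connectedComponentsWithStats(mm.astype(np.uint8))
for i in range(1,k):
    if st[i,4]>15: print(st[i].tolist(),np.round(np.median(W[l==i],0),4))
E
```

```text
t: 11.18
eef_pos: [0.5364, -0.3763, 0.0993]
ee_rot: [-3.137, 0.001, 3.106]
force: [-0.8, -22.0, -9.6]
width: 0.0005
gripper_force: 10.7
t: 11.92
eef_pos: [0.5463, -0.373, 0.2544]
ee_rot: [-3.139, 0.008, 3.108]
force: [-0.3, -0.9, -2.9]
width: 0.0008
gripper_force: 0.0
[307, 104, 19, 20, 302] [ 0.4622 -0.3725  0.123 ]
[334, 206, 19, 19, 258] [ 0.5372 -0.3542  0.1207]
```

View pics/wrist4.png

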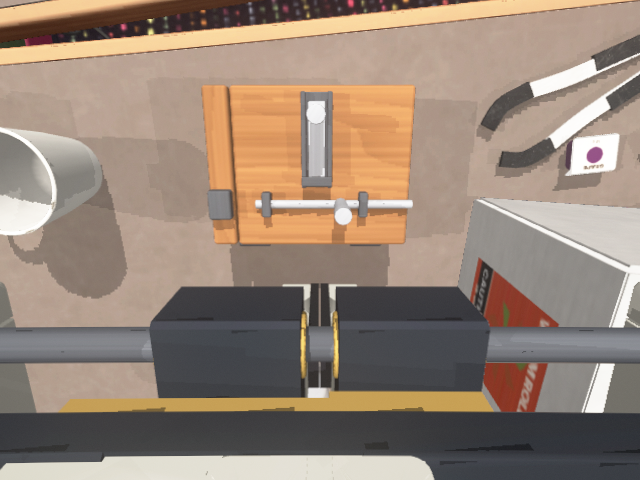

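The bolt is drawn: its peg is at (343,212), against the +y guide, and the tip is clear of the strike. The keeper is still at its open end (316,114). Both stops were felt, and the robot is clear of everything.

```bash
python3 -c "
from station import arm
print(arm.job_done())"
```

```text
the job is handed in; nothing more can be done
None
```

The tea chest is unlatched: I slid the keeper back to its stop, then drew the bolt to its stop. The smaller box's catch was not touched, and the job was handed in at about 12 s with the robot clear of everything.

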